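# Find the loose bolt of a picture-tube mount and hold its cap open

### The job

One of the three bronze bolts on the wooden picture-tube mount is loose: tap the bolt heads lightly from above until you find the one that sinks and push it fully down, while all caps are still shut. Then lift that bolt's hinged steel cap by its fin to about 45 degrees and finish while still holding it there, since it is sprung and falls shut if let go. Never lift the cap of a tight bolt, and leave the coil, the knob and the screwdriver where they are.

Things in the scene. Friction and masses are not known exactly. Their poses are not given: they have to be found in the camera images.
- mount: old wooden picture-tube mount: a fixed hollow plank box 130 (x) by 352 (y) by 56 mm high. Its two outer ends (y beyond 150 mm) carry dark cradle posts that rise to 82 mm. Origin: centre of its underside, on the concrete; x points across it, from the cap hinges to the cap fins (roughly away from the robot), y along the row of bolts, z up. Three identical bolt stations stand on its top at y = +80 (a), 0 (b) and -80 mm (c).
- bolt_a_top (a point): centre of the top face of bronze hex bolt a (at the left end seen from the robot, mount y = +80 mm, x = 0). The head is 21 mm across and its top is 77 mm above the concrete, 18 mm above the steel cap plate around it, which it sticks up through. A tight bolt does not give when tapped (under 2 mm); the one loose bolt sinks 8 mm straight down under a push of about 3 N and stays down. Looseness cannot be seen and differs from start to start.
- bolt_a (a joint): how far bolt a has sunk, m: 0 at the start, up to 0.008 when a loose bolt has been tapped fully down.
- cap_a (a joint): opening angle of bolt a's hinged steel cap, rad: 0 lying flat (start), up to 1.4 nearly upright. A spring and its weight close it (about 1.5 N at the fin to start it, about 2.5 N at 0.8 rad); it snaps shut when let go.
- cap_a_fin (a point): grip point on the upright steel fin of cap a. The cap is a plate 3 mm thick, 44 mm wide, 92 mm long with a 28 mm square window around the bolt; the fin stands on its free end, 42 mm from the bolt axis in mount +x, 12 mm thick along mount y, 20 mm along x, and rises 34 mm over the plate (top 93 mm above the concrete). This point is on the fin's middle line, 10 mm below its top and 24 mm above the plate. Pinch it from above along mount y. The fin tilts with the cap.
- cap_a_hinge (a point): middle of cap a's hinge line, which runs along mount y, 42 mm from the bolt axis in mount -x and 58 mm above the concrete; the fin's grip point lies 84 mm from it in +x and 25 mm above. Opening raises the fin and brings it back over the hinge. A fin pinched along y can turn between the pads, so the gripper need not tilt as far as the cap.
- bolt_b_top (a point): centre of the top face of bronze hex bolt b (in the middle, mount y = 0, x = 0). The head is 21 mm across and its top is 77 mm above the concrete, 18 mm above the steel cap plate around it, which it sticks up through. A tight bolt does not give when tapped (under 2 mm); the one loose bolt sinks 8 mm straight down under a push of about 3 N and stays down. Looseness cannot be seen and differs from start to start.
- bolt_b (a joint): how far bolt b has sunk, m: 0 at the start, up to 0.008 when a loose bolt has been tapped fully down.
- cap_b (a joint): opening angle of bolt b's hinged steel cap, rad: 0 lying flat (start), up to 1.4 nearly upright. A spring and its weight close it (about 1.5 N at the fin to start it, about 2.5 N at 0.8 rad); it snaps shut when let go.
- cap_b_fin (a point): grip point on the upright steel fin of cap b. The cap is a plate 3 mm thick, 44 mm wide, 92 mm long with a 28 mm square window around the bolt; the fin stands on its free end, 42 mm from the bolt axis in mount +x, 12 mm thick along mount y, 20 mm along x, and rises 34 mm over the plate (top 93 mm above the concrete). This point is on the fin's middle line, 10 mm below its top and 24 mm above the plate. Pinch it from above along mount y. The fin tilts with the cap.
- cap_b_hinge (a point): middle of cap b's hinge line, which runs along mount y, 42 mm from the bolt axis in mount -x and 58 mm above the concrete; the fin's grip point lies 84 mm from it in +x and 25 mm above. Opening raises the fin and brings it back over the hinge. A fin pinched along y can turn between the pads, so the gripper need not tilt as far as the cap.
- bolt_c_top (a point): centre of the top face of bronze hex bolt c (at the right end, mount y = -80 mm, x = 0). The head is 21 mm across and its top is 77 mm above the concrete, 18 mm above the steel cap plate around it, which it sticks up through. A tight bolt does not give when tapped (under 2 mm); the one loose bolt sinks 8 mm straight down under a push of about 3 N and stays down. Looseness cannot be seen and differs from start to start.
- bolt_c (a joint): how far bolt c has sunk, m: 0 at the start, up to 0.008 when a loose bolt has been tapped fully down.
- cap_c (a joint): opening angle of bolt c's hinged steel cap, rad: 0 lying flat (start), up to 1.4 nearly upright. A spring and its weight close it (about 1.5 N at the fin to start it, about 2.5 N at 0.8 rad); it snaps shut when let go.
- cap_c_fin (a point): grip point on the upright steel fin of cap c. The cap is a plate 3 mm thick, 44 mm wide, 92 mm long with a 28 mm square window around the bolt; the fin stands on its free end, 42 mm from the bolt axis in mount +x, 12 mm thick along mount y, 20 mm along x, and rises 34 mm over the plate (top 93 mm above the concrete). This point is on the fin's middle line, 10 mm below its top and 24 mm above the plate. Pinch it from above along mount y. The fin tilts with the cap.
- cap_c_hinge (a point): middle of cap c's hinge line, which runs along mount y, 42 mm from the bolt axis in mount -x and 58 mm above the concrete; the fin's grip point lies 84 mm from it in +x and 25 mm above. Opening raises the fin and brings it back over the hinge. A fin pinched along y can turn between the pads, so the gripper need not tilt as far as the cap.
- coil_center (a point): centre of a loose copper deflection coil, a flared ring 94 mm across and 46 mm high, standing on the concrete to the left; leave alone. 22 mm above its underside.
- grey_knob_center (a point): centre of a loose grey plastic knob, 48 mm across, 24 mm high, lying to the right; leave alone.
- driver_grip (a point): handle of a loose screwdriver, 190 mm long, lying on the concrete to the right, beyond the knob; leave alone.

How it is judged (in metres and radians):
On the way:
1. the loose bolt is tapped and sinks more than 5 mm while all three caps are still shut (under 0.15 rad) (value of joint any of bolt_a, bolt_b, bolt_c above 0.005 m and value of joint each of cap_a, cap_b, cap_c below 0.15 rad), for 0.1 s.
At the end, for the whole second after the job is handed in: The cap of the sunken (loose, more than 5 mm down) bolt is held by the fingers (contact over 0.5 N) at an opening between 0.6 and 1.35 rad, still (under 0.1 rad/s), and the other two caps are shut (under 0.1 rad) (((value of joint bolt_a above 0.005 m and value of joint cap_a between 0.6 and 1.35 rad and contact force between the fingers and cap_a above 0.5 N and velocity of joint cap_a between -0.1 and 0.1 rad/s and value of joint each of cap_b, cap_c below 0.1 rad) or (value of joint bolt_b above 0.005 m and value of joint cap_b between 0.6 and 1.35 rad and contact force between the fingers and cap_b above 0.5 N and velocity of joint cap_b between -0.1 and 0.1 rad/s and value of joint each of cap_a, cap_c below 0.1 rad) or (value of joint bolt_c above 0.005 m and value of joint cap_c between 0.6 and 1.35 rad and contact force between the fingers and cap_c above 0.5 N and velocity of joint cap_c between -0.1 and 0.1 rad/s and value of joint each of cap_a, cap_b below 0.1 rad))); the arm keeps its last pose, push and grip.
It fails at once if the cap of a bolt that has not sunk is lifted (over 0.2 rad) ((value of joint cap_a above 0.2 rad and value of joint bolt_a below 0.004 m) or (value of joint cap_b above 0.2 rad and value of joint bolt_b below 0.004 m) or (value of joint cap_c above 0.2 rad and value of joint bolt_c below 0.004 m)).
It fails at once if a bolt is struck hard (over 50 N) instead of tapped lightly (contact force between any of the arm, the fingers and bolt_a above 50 N or contact force between any of the arm, the fingers and bolt_b above 50 N or contact force between any of the arm, the fingers and bolt_c above 50 N).
It fails at once if the coil, the knob or the screwdriver is moved by more than 30 mm (distance of any of coil_center, grey_knob_center, driver_grip from where it was at the start of the episode above 0.03 m).
It also fails if it takes over 45 s, if anything falls off the work surface, if the arm or the gripper's body presses on something with over 40 N, if the wrist force passes 120 N, or if a joint passes its speed limit or range.

### The arm

A 6-joint arm with a two-finger parallel gripper is mounted at the origin on the work surface. World frame = base frame: x ahead of the robot, y to its left, z up, the work surface at z = 0. Lengths are in m, angles in degrees, forces in N, time in s.
With the tool pointing down it reaches from about 0.4 to 0.825 m from the base axis. Payload 7 kg.
Tool frame: the origin (TCP) lies midway between the tips of the shut fingers; the grasp point (between the pads) lies 19 mm behind it; z points along the fingers, y is the line along which they close (so a half turn about z gives the same grasp; the last joint's range is limited). The gripper opens to 88 mm and grips with 3 to 60 N. Pads are 19 mm wide; open, the fingers measure 130 mm over their backs; the gripper's body (78 mm by 193 mm) begins 47 mm behind the grasp point.
Start: joints at [-49.67, 20.546, 0.682, 0, -70.136, -16.507], TCP at [0.273, -0.617, 0.227] pointing down, gripper open.
Joint ranges: [-176.03, 176.03], [-82.01, 121.73], [-58.28, 71.71], [-173.87, 95.51], [-174.79, -0.11], [-173.66, 173.66]. Speed limits (degrees/s): [136.94, 136.94, 172.46, 180, 180, 180].

### API

Orientations are given as [roll, pitch, yaw] about the fixed x, y, z axes, in that order (R = Rz(yaw) Ry(pitch) Rx(roll)).
In Python, from plant import r, eyes, workorder gives the robot as it stands.
- The arm moves only by the tool step_arm, never from a script. Its argument "plan" is a list of rows, each a list of 5 numbers: the shift along the tool's x, y, z each as a share of 25 cm, from -1 to 1, then the turn about the tool's z as a share of 60 degrees, from -1 to 1, then the finger opening in mm, from 0 to 87.6. In form: [[x, y, z, turn, jaw], ...]. A call has 1 to 12 rows; each row is the pose to reach, as a shift and turn from the pose commanded when the call began, along the tool's axes at that moment; what a row does not reach only later rows make up. A row lasts 1/12 s, in which the tool goes at most 41.7 mm and 7.16 degrees, less where a joint would pass 70% of its speed; a pose out of reach is approached as far as the arm can. A call with a number of a shift or a turn outside -1 to 1 is refused whole. A call with a gripper value outside its range is refused whole. The fingers move at their own pace and stop on an object; "newtons" is the grip in N (left out, the last holds). Time passes only in rows, so rows that repeat a pose let the fingers close. It gives the time, the measured TCP pose, the force, the opening and the grip force at its end, in the units of the state.
- r.get_state(): the state, without advancing time (a new reading comes with each control period).
- eyes.capture(name): name is "scene" or "top"; returns the picture (384x512x3 uint8, red, green, blue); there is no depth.
- eyes.camera_model(name): a dict with "fov_y" (degrees; the focal length in pixels is half the picture's height over the tangent of half this angle, whatever the lens; pixels are square), "cx", "cy" (the principal point, pixels), "world_to_cam" (4x4, takes a point from world to camera coordinates). Camera axes: x right, y up, looking along -z (the intrinsics and any distortion apply to the point x, -y, -z); pixel columns grow to the right and rows downward; lengths in m; the calibration is good to about 2 mm. A picture is of the moment at which its call begins. camera_model takes no time and is no camera call.
- workorder.close_job(): hands the job in; it is judged then, once.
The state is a dict: "time_s": time; "joints": joint angles; "qd": joint speeds; "joint_torque": joint torques, N m; "tcp_pos": TCP position; "eef_rot": TCP orientation; "contact_force": force on the tool from outside, world axes, zero at the start; "moment": the same for the moment, N m; "gripper_width": finger opening in m; "gripper_force": force on a finger pad.
Only numpy, scipy, OpenCV 4.12 (cv2) and the standard library are available. Lean on these libraries where they do the work, as an engineer would, in place of code of your own. Each camera call takes 0.05 s, during which the arm holds its last target. There are 200 camera calls.

## Working session

There is one attempt and no reset: what is moved stays moved. The work goes in short steps, Python scripts to look and compute and a tool call to move; the robot and the scene stay as the last step left them, time stands still between calls to the robot, and variables do not carry over. Pictures are saved under pics/ and viewed, at most 10 in all, crops included, and the job is handed in when it is done.

Besides the shell and the picture viewer there is one more tool, called after "Call:" by a JSON object that holds its "op" and its "data". step_arm: Moves the arm, as the interface text tells. Its arguments: {"type":"object","properties":{"plan":{"type":"array"},"newtons":{"type":"number"}},"required":["plan"]}

```bash
mkdir -p pics; ls
python3 - <<'E'
from plant import r,eyes,workorder
import cv2
for n in ("scene","top"):
    im=eyes.capture(n); cv2.imwrite(f"pics/{n}0.png",im[:,:,::-1]); m=eyes.camera_model(n); print(n,m)
print(r.get_state())
E
```

```text
pics
scene {'fov_y': 45.50797588999296, 'cx': 259.5257118985646, 'cy': 187.72419657720008, 'world_to_cam': array([[ 0.74592409,  0.66595943, -0.00976182, -0.40318692],
       [-0.55637226,  0.6311014 ,  0.54051913,  0.22703965],
       [ 0.36612451, -0.39775504,  0.84127509, -1.47870196],
       [ 0.        ,  0.        ,  0.        ,  1.        ]])}
top {'fov_y': 55.73464776326365, 'cx': 252.16771329507006, 'cy': 191.30730072130643, 'world_to_cam': array([[ 0.02035694, -0.99979104, -0.00186092,  0.00366918],
       [ 0.9956887 ,  0.02010486,  0.09055274, -0.54600454],
       [-0.0904964 , -0.00369628,  0.99588992, -1.08701956],
       [ 0.        ,  0.        ,  0.        ,  1.        ]])}
{'time_s': 0.1, 'joints': array([-4.96684737e+01,  2.05855582e+01,  6.40177215e-01, -1.61022241e-02,
       -7.01380261e+01, -1.65059450e+01]), 'qd': array([ 0.06089079, -0.1163145 ,  0.35670325,  0.07811359, -0.03944562,
        0.01143557]), 'joint_torque': array([-1.92548709e-03, -5.84164059e+01,  2.93750435e+01,  7.01545626e+00,
        1.01761168e-02, -6.42969667e-05]), 'tcp_pos': array([ 0.27244714, -0.61709537,  0.22575032]), 'eef_rot': array([ 1.79915729e+02, -9.18475106e-03, -1.56179894e+02]), 'contact_force': array([ 1.45541948,  0.24730215, -0.8264482 ]), 'moment': array([-0.00254843, -0.05261918,  0.02837426]), 'gripper_force': 0.0, 'gripper_width': 0.08758101169579978}
```

View pics/top0.png

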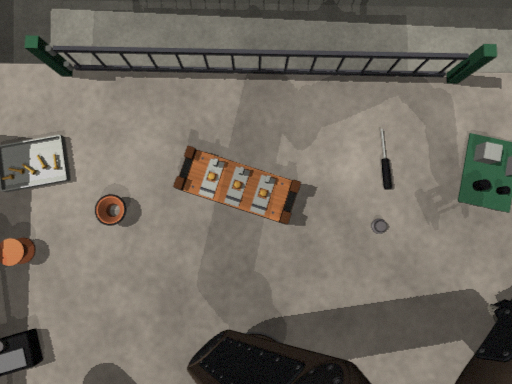

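View pics/scene0.png

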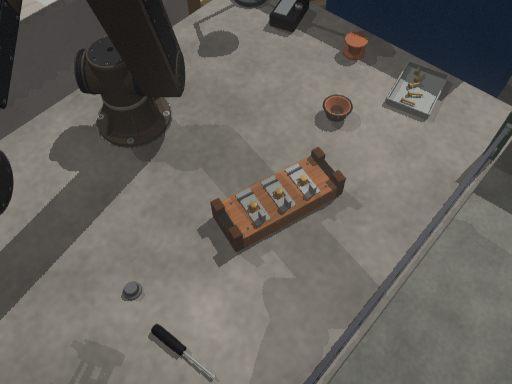

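The top view shows the mount centred near (238,185), with bolts at about (212,177), (238,185) and (264,193). Fins lie on the far side. The scene view shows the bolts at about (303,181), (279,193) and (253,207). Next I'll segment the bolts and triangulate them.

```bash
cat > h.py <<'E'
import numpy as np, cv2
from plant import r,eyes,workorder
def ray(n,uv):
    m=eyes.camera_model(n); f=192/np.tan(np.radians(m['fov_y']/2)); T=m['world_to_cam']
    d=np.array([(uv[0]-m['cx'])/f,-(uv[1]-m['cy'])/f,-1]); R=T[:3,:3]
    return -R.T@T[:3,3], R.T@d
def plane(n,uv,z):
    o,d=ray(n,uv); return o+d*(z-o[2])/d[2]
def tri(a,b):
    (o1,d1),(o2,d2)=ray('top',a),ray('scene',b)
    s=np.linalg.lstsq(np.c_[d1,-d2],o2-o1,rcond=None)[0]
    p,q=o1+s[0]*d1,o2+s[1]*d2
    return (p+q)/2,np.linalg.norm(p-q)
def blobs(im,box,lo,hi,amin=6):
    x0,y0,x1,y1=box
    m=cv2.inRange(cv2.cvtColor(im,cv2.COLOR_RGB2HSV),lo,hi); k=np.zeros_like(m); k[y0:y1,x0:x1]=m[y0:y1,x0:x1]
    n,_,st,c=cv2.connectedComponentsWithStats(k)
    return [(c[i].round(2),st[i,4],st[i,2:4]) for i in range(1,n) if st[i,4]>=amin]
E
python3 - <<'E'
from h import *
for n,box,pts in (("top",(175,145,305,225),[(212,177),(238,185),(264,193),(250,178)]),("scene",(205,145,350,250),[(303,181),(279,193),(253,207),(240,215)])):
    im=cv2.imread(f"pics/{n}0.png")[:,:,::-1].copy(); h=cv2.cvtColor(im,cv2.COLOR_RGB2HSV)
    for p in pts: print(n,p,h[p[1],p[0]])
    for b in blobs(im,box,(15,120,110),(28,255,255)): print(n,b)
    x0,y0,x1,y1=box
    crop=cv2.resize(im[y0:y1,x0:x1],None,fx=5 if n=="scene" else 6,fy=5 if n=="scene" else 6,interpolation=cv2.INTER_CUBIC)
    cv2.imwrite(f"pics/{n}_crop.png",crop[:,:,::-1])
E
```

```text
top (212, 177) [ 18 165 196]
top (238, 185) [ 18 164 169]
top (264, 193) [ 18 164 168]
top (250, 178) [ 12 166 134]
top (array([210.72, 175.72]), np.int32(39), array([8, 7], dtype=int32))
top (array([236.45, 184.1 ]), np.int32(40), array([8, 7], dtype=int32))
top (array([262.59, 192.59]), np.int32(39), array([8, 8], dtype=int32))
scene (303, 181) [ 18 123  95]
scene (279, 193) [ 18 132 133]
scene (253, 207) [ 18 129 107]
scene (240, 215) [ 12 134 158]
scene (array([303.31, 177.96]), np.int32(26), array([6, 5], dtype=int32))
scene (array([278.89, 190.96]), np.int32(28), array([7, 5], dtype=int32))
scene (array([253.52, 204.17]), np.int32(29), array([7, 6], dtype=int32))
```

View pics/top_crop.png

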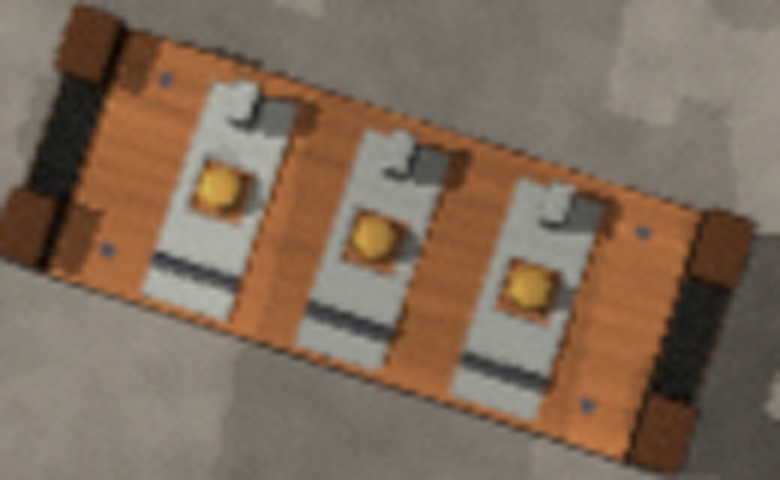

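View pics/scene_crop.png

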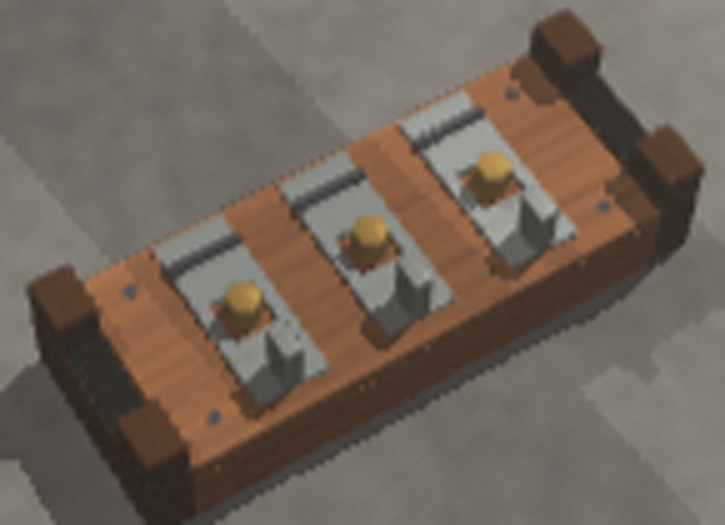

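The crops show three gold heads: top crop (221,187), (375,238), (529,287), with fins on the far side and hinges on the robot side. Next I'll turn the blob centres into positions and get the tool-frame move.

Run:
```python
from h import *
from scipy.spatial.transform import Rotation as Ro
T=[(210.72,175.72),(236.45,184.1),(262.59,192.59)];S=[(303.31,177.96),(278.89,190.96),(253.52,204.17)]
P=[]
for t,s in zip(T,S):
    p,g=tri(t,s); q=plane('top',t,.077); w=plane('scene',s,.076); print(p.round(4),round(g,4),q.round(4),w.round(4)); P.append((q+w)/2)
P=np.array(P)
yv=P[0]-P[2]; print('spacing',np.linalg.norm(P[0]-P[1]),np.linalg.norm(P[1]-P[2])); yv/=np.linalg.norm(yv); xv=np.array([yv[1],-yv[0],0]); print('yaw',np.degrees(np.arctan2(xv[1],xv[0])))
print('mean P',P.round(4),'fins',(P+.042*xv).round(4))
s=r.get_state(); R=Ro.from_euler('xyz',s['eef_rot'],degrees=True).as_matrix(); print(R.round(3))
for p in P: print(((R.T@(np.r_[p[:2],.1]-s['tcp_pos']))/.25).round(3))
```

```text
[0.5838 0.136  0.0724] 0.0037 [0.5845 0.1369 0.077 ] [0.584  0.1324 0.076 ]
[0.5606 0.0598 0.0716] 0.0037 [0.5613 0.0609 0.077 ] [0.5612 0.0561 0.076 ]
[ 0.5373 -0.0171  0.0727] 0.0029 [ 0.5379 -0.0159  0.077 ] [ 0.5378 -0.0196  0.076 ]
spacing 0.07951099198619639 0.07981483931443904
yaw -16.932744361961568
mean P [[ 0.5843  0.1346  0.0765]
 [ 0.5613  0.0585  0.0765]
 [ 0.5378 -0.0178  0.0765]] fins [[ 0.6244  0.1224  0.0765]
 [ 0.6014  0.0463  0.0765]
 [ 0.578  -0.03    0.0765]]
[[-0.915 -0.404 -0.001]
 [-0.404  0.915  0.001]
 [ 0.     0.001 -1.   ]]
[-2.355  2.246  0.506]
[-2.148  2.005  0.506]
[-1.939  1.764  0.505]
```

Spacing comes out at 79.5 and 79.8 mm, heights are about right, and yaw is −16.9°. I'll fly over, turn the tool to align with mount y, and shut the fingers.

Call:
{"op": "step_arm", "data": {"plan": [[-1,0.9,0.2,0.68,0],[-1,0.9,0.2,0.68,0],[-1,0.9,0.2,0.68,0],[-1,0.9,0.2,0.68,0],[-1,0.9,0.2,0.68,0],[-1,0.9,0.2,0.68,0],[-1,0.9,0.2,0.68,0],[-1,0.9,0.2,0.68,0],[-1,0.9,0.2,0.68,0],[-1,0.9,0.2,0.68,0],[-1,0.9,0.2,0.68,0]], "newtons": 20}}

```text
time_s: 1.02
tcp_pos: [0.4108, -0.3096, 0.1765]
eef_rot: [180.0, -0.0, 163.2]
contact_force: [-0.2, 1.2, -0.1]
gripper_width: 0.0198
gripper_force: 0.0
```

```bash
cat >> h.py <<'E'
from scipy.spatial.transform import Rotation as Ro
P=np.array([[.5843,.1346],[.5613,.0585],[.5378,-.0178]]); XV=np.array([np.cos(np.radians(-16.93)),np.sin(np.radians(-16.93))])
def go(p):
    s=r.get_state(); R=Ro.from_euler('xyz',s['eef_rot'],degrees=True).as_matrix()
    a=np.degrees(np.arctan2(R[1,1],R[0,1]))-73.07
    print('tcp',s['tcp_pos'].round(4),'rot',s['eef_rot'].round(2),'F',s['contact_force'].round(2),'t',s['time_s'],'w',s['gripper_width'].round(4),'share',((R.T@(np.array(p)-s['tcp_pos']))/.25).round(4),'turn',round(a/60,4),'j',s['joints'].round(1))
E
python3 -c "
from h import *
go([*P[2],.105])"
```

```text
Traceback (most recent call last):
  File "h.py", line 24, in go
    print('tcp',s['tcp_pos'].round(4),'rot',s['eef_rot'].round(2),'F',s['contact_force'].round(2),'t',s['time_s'],'w',s['gripper_width'].round(4),'share',((R.T@(np.array(p)-s['tcp_pos']))/.25).round(4),'turn',round(a/60,4),'j',s['joints'].round(1))
                                                                                                                      ^^^^^^^^^^^^^^^^^^^^^^^^
AttributeError: 'float' object has no attribute 'round'
```

Call:
{"op": "step_arm", "data": {"plan": [[-0.15,1,0,0,0],[-0.15,1,0,0,0],[-0.15,1,0,0,0],[-0.15,1,0,0,0],[-0.15,1,0,0,0],[-0.15,1,0,0,0],[-0.15,1,0,0,0]]}}

```text
time_s: 1.6
tcp_pos: [0.5222, -0.079, 0.1767]
eef_rot: [180.0, 0.1, 163.2]
contact_force: [-0.8, -0.2, -0.1]
gripper_width: 0.0005
gripper_force: 0.0
```

```bash
sed -i "s/s\['gripper_width'\].round(4)/round(s['gripper_width'],4)/" h.py
python3 -c "
from h import *
go([*P[2],.105])"
```

```text
tcp [ 0.5222 -0.079   0.1767] rot [1.7996e+02 9.0000e-02 1.6317e+02] F [-0.81 -0.21 -0.08] t 1.6 w 0.0005 share [0.0117 0.2521 0.2871] turn 0.0016 j [  12.7    9.   -22.     0.   -59.  -119.5]
```

Call:
{"op": "step_arm", "data": {"plan": [[0.01,0.25,0.2,0,0],[0.01,0.25,0.2,0,0],[0.01,0.25,0.28,0,0],[0.01,0.25,0.28,0,0],[0.01,0.25,0.28,0,0],[0.01,0.25,0.28,0,0]]}}

```text
time_s: 2.1
tcp_pos: [0.5357, -0.0231, 0.1075]
eef_rot: [-180.0, 0.0, 163.0]
contact_force: [0.6, 0.2, 1.0]
gripper_width: 0.0007
gripper_force: 0.0
```

```bash
python3 -c "
from h import *
go([*P[2],.0765])
cv2.imwrite('pics/s1.png',cv2.resize(eyes.capture('scene')[120:260,180:360,::-1],None,fx=4,fy=4))"
```

```text
tcp [ 0.5357 -0.0231  0.1075] rot [-1.7999e+02  4.0000e-02  1.6297e+02] F [0.65 0.2  1.02] t 2.1 w 0.0007 share [-0.0018  0.0227  0.1241] turn -0.0017 j [  18.5   13.9  -26.     0.   -50.1 -125.6]
```

View pics/s1.png

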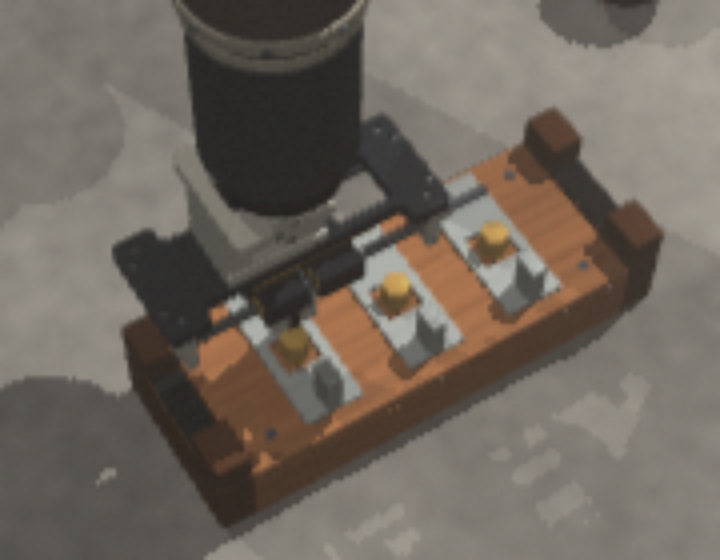

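The closed fingertips at crop (308,315) are just above bolt c at (294,345). I'll correct y by 5 mm and lower gently.

Call:
{"op": "step_arm", "data": {"plan": [[0,0.02,0.05,0,0],[0,0.02,0.09,0,0],[0,0.02,0.1,0,0],[0,0.02,0.108,0,0],[0,0.02,0.112,0,0],[0,0.02,0.116,0,0],[0,0.02,0.12,0,0],[0,0.02,0.12,0,0]]}}

```text
time_s: 2.82
tcp_pos: [0.5369, -0.0173, 0.0768]
eef_rot: [180.0, 0.0, 163.0]
contact_force: [0.6, -0.2, 1.2]
gripper_width: 0.0006
gripper_force: 0.1
```

Call:
{"op": "step_arm", "data": {"plan": [[0,0,0.004,0,0],[0,0,0.008,0,0],[0,0,0.008,0,0]]}}

```text
time_s: 3.07
tcp_pos: [0.5368, -0.0172, 0.0746]
eef_rot: [180.0, 0.0, 163.0]
contact_force: [0.4, -0.3, 0.5]
gripper_width: 0.0009
gripper_force: 0.5
```

Call:
{"op": "step_arm", "data": {"plan": [[0,0,0.004,0,0],[0,0,0.008,0,0],[0,0,0.008,0,0]]}}

```text
time_s: 3.32
tcp_pos: [0.5367, -0.0172, 0.0724]
eef_rot: [180.0, 0.0, 163.0]
contact_force: [1.0, -0.2, 0.2]
gripper_width: 0.0002
gripper_force: 0.4
```

Call:
{"op": "step_arm", "data": {"plan": [[0,0,0.004,0,0],[0,0,0.008,0,0],[0,0,0.008,0,0]]}}

```text
time_s: 3.57
tcp_pos: [0.5367, -0.0172, 0.0704]
eef_rot: [180.0, -0.0, 163.0]
contact_force: [-0.7, 1.1, 1.1]
gripper_width: 0.0004
gripper_force: 0.3
```

```bash
python3 -c "
from h import *
im=eyes.capture('scene')
cv2.imwrite('pics/s2.png',cv2.resize(im[160:240,220:320,::-1],None,fx=7,fy=7,interpolation=cv2.INTER_CUBIC))
for b in blobs(im,(205,145,350,250),(15,100,60),(28,255,255),3): print(b)
for _ in range(4): s=r.get_state(); print(s['contact_force'],s['moment'])"
```

```text
(array([302.93, 179.88]), np.int32(56), array([8, 9], dtype=int32))
(array([278.4 , 192.48]), np.int32(62), array([ 8, 10], dtype=int32))
(array([254.25, 209.08]), np.int32(12), array([7, 4], dtype=int32))
[-0.43426857  0.55981371  1.39945566] [-0.06445483 -0.14430294 -0.02178071]
[-0.43426857  0.55981371  1.39945566] [-0.06445483 -0.14430294 -0.02178071]
[-0.43426857  0.55981371  1.39945566] [-0.06445483 -0.14430294 -0.02178071]
[-0.43426857  0.55981371  1.39945566] [-0.06445483 -0.14430294 -0.02178071]
```

View pics/s2.png

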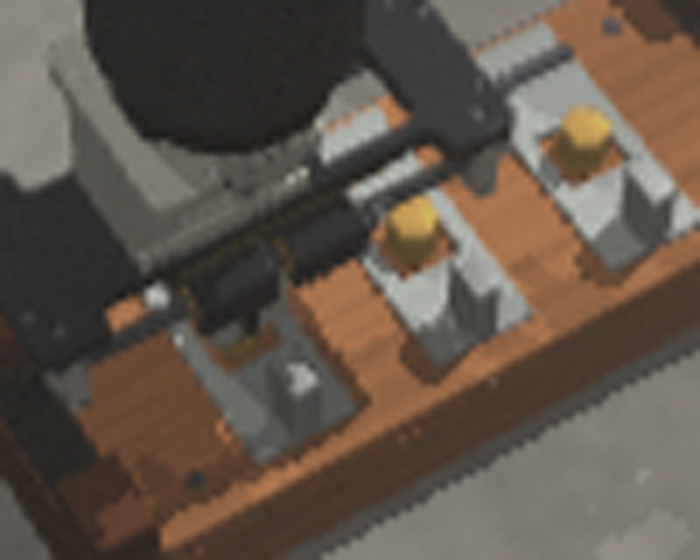

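The finger at crop (245,310) is on bolt c, whose visible body looks shorter than the others, so it may be sinking. I'll carry on down carefully.

Call:
{"op": "step_arm", "data": {"plan": [[0,0,0.004,0,0],[0,0,0.008,0,0],[0,0,0.008,0,0]]}}

```text
time_s: 3.87
tcp_pos: [0.5367, -0.0171, 0.0692]
eef_rot: [-180.0, 0.0, 163.0]
contact_force: [-2.1, 1.4, 8.7]
gripper_width: 0.0005
gripper_force: 4.4
```

Call:
{"op": "step_arm", "data": {"plan": [[0,0,0.004,0,0],[0,0,0.006,0,0],[0,0,0.006,0,0]]}}

```text
time_s: 4.12
tcp_pos: [0.5368, -0.0172, 0.069]
eef_rot: [180.0, 0.1, 163.1]
contact_force: [-7.0, 2.2, 22.0]
gripper_width: 0.0006
gripper_force: 10.9
```

Hard stop at 0.069 m, exactly 8 mm below nominal. To confirm c is the loose one, I'll raise, move over b, look at c, and tap b for a reference.

Call:
{"op": "step_arm", "data": {"plan": [[0,0,-0.1,0,0],[0,0,-0.17,0,0],[0,0.32,-0.17,0,0],[0,0.32,-0.17,0,0],[0,0.32,-0.06,0,0],[0,0.32,-0.06,0,0],[0,0.32,-0.045,0,0],[0,0.32,-0.045,0,0]]}}

```text
time_s: 4.78
tcp_pos: [0.5594, 0.0588, 0.0779]
eef_rot: [-179.9, -0.1, 163.0]
contact_force: [-1.0, -0.6, -0.6]
gripper_width: 0.0001
gripper_force: 0.0
```

```bash
python3 -c "
from h import *
im=eyes.capture('scene')
for b in blobs(im,(205,145,350,250),(15,100,60),(28,255,255),3): print(b)
go([*P[1],.077])"
```

```text
(array([302.92, 179.8 ]), np.int32(59), array([ 9, 10], dtype=int32))
(array([279.36, 195.04]), np.int32(25), array([8, 6], dtype=int32))
(array([253.38, 206.54]), np.int32(52), array([8, 8], dtype=int32))
tcp [0.5598 0.0587 0.0786] rot [-1.7997e+02 -2.0000e-02  1.6300e+02] F [-0.39 -0.77 -0.07] t 4.8333 w 0.0004 share [-0.0059  0.0009  0.0062] turn -0.0012 j [  25.9   18.2  -24.4    0.   -47.4 -132.9]
```

Only 8 rows tall at c now, against 10 for the others. I'll tap b for contact height.

Call:
{"op": "step_arm", "data": {"plan": [[0,0,0.006,0,0],[0,0,0.012,0,0],[0,0,0.012,0,0]]}}

```text
time_s: 5.08
tcp_pos: [0.5605, 0.0589, 0.077]
eef_rot: [180.0, 0.1, 163.0]
contact_force: [-3.4, -0.4, 8.2]
gripper_width: 0.0007
gripper_force: 4.2
```

b is firm at 0.077 m, so c is the loose bolt and it is now fully down. I'll rise and move over fin c with the jaw at 45 mm.

Call:
{"op": "step_arm", "data": {"plan": [[0,0,-0.1,0,0],[0,0,-0.2,0,45],[-0.17,-0.32,-0.2,0,45],[-0.17,-0.32,-0.2,0,45],[-0.17,-0.32,-0.2,0,45],[-0.17,-0.32,-0.2,0,45],[-0.17,-0.32,-0.2,0,45],[-0.17,-0.32,-0.2,0,45]]}}

```text
time_s: 5.75
tcp_pos: [0.5772, -0.0296, 0.1255]
eef_rot: [180.0, 0.0, 163.0]
contact_force: [0.4, -0.7, 0.2]
gripper_width: 0.0408
gripper_force: 0.0
```

```bash
python3 -c "
from h import *
im=eyes.capture('scene')
cv2.imwrite('pics/s3.png',cv2.resize(im[160:240,220:320,::-1],None,fx=7,fy=7,interpolation=cv2.INTER_CUBIC))
go([*(P[2]+.042*XV),.065])"
```

```text
tcp [ 0.5772 -0.0292  0.1255] rot [1.7999e+02 1.0000e-02 1.6304e+02] F [ 0.21 -0.46  0.11] t 5.8 w 0.0429 share [-0.004  -0.0023  0.2419] turn -0.0005 j [  16.5   16.4  -19.6   -0.   -54.  -123.4]
```

View pics/s3.png

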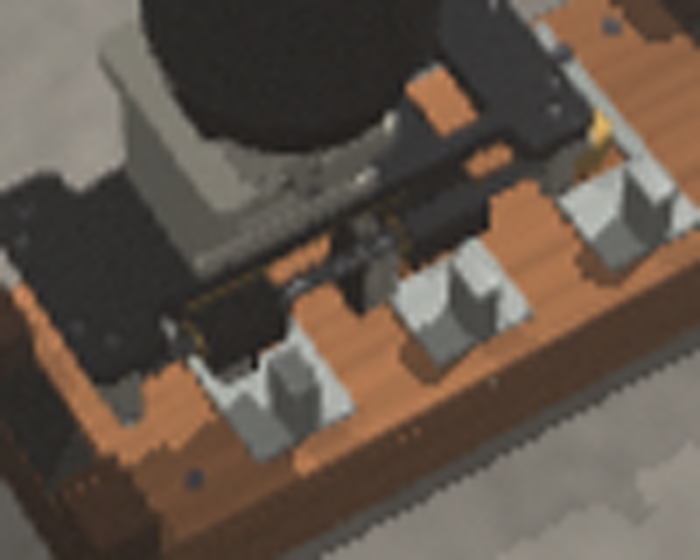

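The fingers at crop (235,340) and (380,275) straddle fin c at (293,370). I'll lower, then close lightly.

Call:
{"op": "step_arm", "data": {"plan": [[0,0,0.1,0,45],[0,0,0.18,0,45],[0,0,0.22,0,45],[0,0,0.236,0,45],[0,0,0.236,0,45],[0,0,0.236,0,0],[0,0,0.236,0,0],[0,0,0.236,0,0],[0,0,0.236,0,0],[0,0,0.236,0,0],[0,0,0.236,0,0],[0,0,0.236,0,0]], "newtons": 15}}

```text
time_s: 6.8
tcp_pos: [0.5774, -0.0298, 0.0666]
eef_rot: [-180.0, 0.0, 163.0]
contact_force: [0.5, -1.1, 2.7]
gripper_width: 0.0116
gripper_force: 15.0
```

Call:
{"op": "step_arm", "data": {"plan": [[0.012,0.0,-0.032,0,0],[0.03,0,-0.064,0,0],[0.048,0,-0.094,0,0],[0.07,0,-0.122,0,0],[0.07,0,-0.122,0,0],[0.07,0,-0.122,0,0]]}}

```text
time_s: 7.3
tcp_pos: [0.5605, -0.0246, 0.0978]
eef_rot: [180.0, 0.1, 163.1]
contact_force: [1.1, -4.3, 2.0]
gripper_width: 0.012
gripper_force: 15.0
```

```bash
python3 -c "
from h import *
im=eyes.capture('scene')
cv2.imwrite('pics/s4.png',cv2.resize(im[150:240,210:330,::-1],None,fx=6,fy=6,interpolation=cv2.INTER_CUBIC))"
```

```text
(no output)
```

View pics/s4.png

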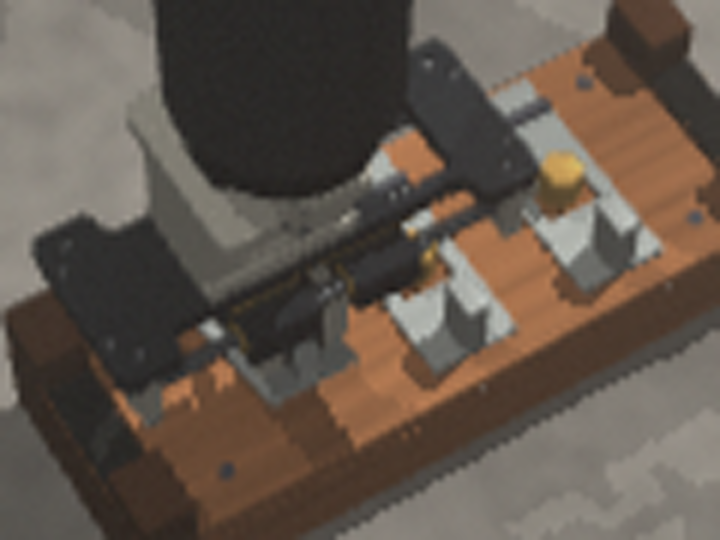

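Cap c is clearly raised with the fin still pinched (plate edge at crop (290,390), shadow cast beyond). I'll continue the arc to about 0.85 rad.

Call:
{"op": "step_arm", "data": {"plan": [[0.025,0,-0.026,0,0],[0.05,0,-0.049,0,0],[0.073,0,-0.065,0,0],[0.095,0,-0.078,0,0],[0.112,0,-0.086,0,0],[0.127,0,-0.093,0,0],[0.127,0,-0.093,0,0],[0.127,0,-0.093,0,0],[0.127,0,-0.093,0,0],[0.127,0,-0.093,0,0]], "newtons": 20}}

```text
time_s: 8.18
tcp_pos: [0.5309, -0.0156, 0.1205]
eef_rot: [-180.0, 0.1, 163.0]
contact_force: [2.7, -5.4, 4.3]
gripper_width: 0.0115
gripper_force: 20.0
```

```bash
python3 -c "
from h import *
im=eyes.capture('scene')
cv2.imwrite('pics/s5.png',cv2.resize(im[150:240,210:330,::-1],None,fx=6,fy=6,interpolation=cv2.INTER_CUBIC))
s=r.get_state(); g=s['tcp_pos']+[0,0,.019]; h=np.r_[P[2]-.042*XV,.058]; d=g-h; print(s['contact_force'],np.arctan2(d[2],d[:2]@XV)-np.arctan2(27.6,84),np.hypot(d[2],d[:2]@XV),s['gripper_width'],s['gripper_force'])"
```

```text
[ 2.05291589 -6.35040406  3.8802682 ] 0.849331808287064 0.08869887159088717 0.01144818940872206 20.0004181265831
```

View pics/s5.png

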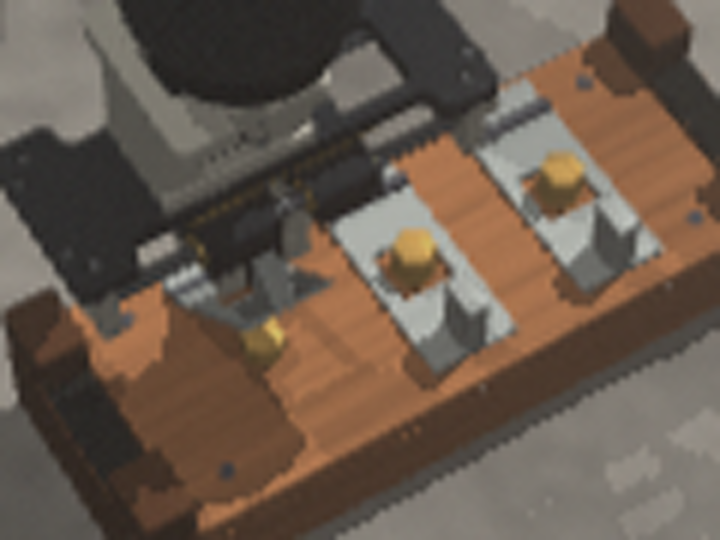

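Cap c stands at about 0.85 rad with its fin pinched near crop (280,270). The sunken bolt shows at (265,340), and caps a and b are flat. I'll hand in.

```bash
python3 -c "
from h import *
print(workorder.close_job())"
```

```text
the job is handed in; nothing more can be done
None
```

Bolt c was the loose one: I pushed it down 8 mm with all caps shut, then lifted its cap to about 0.85 rad (49°) and handed the job in still holding it; the hand-in returned no verdict. I also tapped bolt b, which held firm. I did not need to tap bolt a.

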